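Set the batch number on the window dial by the specimen tray

ROBOT

A 7-joint arm with a two-finger parallel gripper is mounted at the origin on a cart in front of the work surface, level with it; the furniture and walls round the work are solid. World frame = base frame: x ahead of the robot, y to its left, z up, the work surface at z = 0. Lengths are in m, angles in rad, forces in N, time in s.
With the tool pointing down it reaches from about 0.4 to 0.85 m from the base axis. Payload 10.4 kg.
Tool frame: the origin (TCP) lies at the very end of the fingers, on their centre line; the grasp point (between the pads) lies 19 mm behind it; z points along the fingers, y is the line along which they close (so a half turn about z gives the same grasp; the last joint's range is limited). The gripper opens to 87 mm and grips with 3 to 60 N. Pads are 19 mm wide; open, the fingers measure 117 mm over their backs; the gripper's body (75 mm by 190 mm) begins 51 mm behind the grasp point.
Start: joints at [1.249, 0.332, -0.065, 1.46, 0.022, 1.35, -0.088], TCP at [0.184, -0.597, 0.223] pointing down, gripper open.
Joint ranges: [-2.6, 2.6], [-0.5, 2.12], [-1.47, 1.34], [0.16, 2.42], [-1.27, 4.41], [0.06, 2.06], [-2.6, 2.6]. Speed limits (rad/s): [2.22, 2.22, 2.79, 2.79, 3.14, 3.14, 3.14].

INTERFACE

Orientations are given as a unit quaternion [w, x, y, z].
In Python, from cell import ctrl, set_gripper, telemetry, optics gives the robot as it stands. The module is installed in compiled form; this text tells all that it offers. Calls block until the motion is done:
- ctrl.goto(position, orientation): joint-space move of the TCP to a pose.
- ctrl.move_linear(position, rot=None, max_speed=0.15, until_force=None): straight line of the TCP; rot=None keeps the orientation; max_speed is the mean speed in m/s. With until_force (N) it stops when the force on the tool has changed by that much, and returns True; else False.
- ctrl.move_j(angles): joint-space move.
- set_gripper(opening, f_grip=None): opening from 0.0 (shut) to 1.0 (fully open); f_grip is the grip in N (None keeps the last); returns when the fingers have stopped.
- ctrl.sleep(seconds).
- ctrl.inverse_kinematics(position, orientation): joint angles nearest the present ones, or None.
- telemetry.get_state(): the state.
- optics.read_camera(name): name is "scene" or "top" or "wrist"; returns a dict with "pixels" (480x640x3 uint8, red, green, blue), "fovy" (degrees; the focal length in pixels is half the picture's height over the tangent of half this angle, whatever the lens; pixels are square), "cx", "cy" (the principal point, pixels), "R" (3x3) and "t" (3): a world point X has camera coordinates R X + t. Camera axes: x right, y down, z forward; pixel columns grow to the right and rows downward; lengths in m; the calibration is good to about 2 mm. A picture is of the moment at which its call begins. There is no depth.
A pose or a line that the arm cannot do raises ctrl.MotionError and nothing moves.
- ctrl.close_job(): hands the job in; it is judged then, once.
The state is a dict: "time_s": time; "qpos": joint angles; "dq": joint speeds; "effort": joint torques, N m; "position": TCP position; "orientation": TCP orientation; "force": force on the tool from outside, world axes, zero at the start; "ft_torque": the same for the moment, N m; "width": opening from 0.0 (shut) to 1.0 (fully open); "grip_force": force on a finger pad.
Only numpy, scipy, OpenCV 4.12 (cv2) and the standard library are available. Lean on these libraries where they do the work, as an engineer would, in place of code of your own. Each camera call takes 0.05 s, during which the arm holds its last target. There are 200 camera calls.

TASK

The mounted specimens in the shallow tray are batch 7: turn the knob of the window dial that has this tray in front of it until the number 7 stands in the middle of its window, and let go. Leave the other, identical window dial as it is set, and do not disturb the tray.

Things in the scene. Friction and masses are not known exactly. Their poses are not given: they have to be found in the camera images.
- batch_dial_grip (a point): Knob of the dial to set: centre of its upright black grip bar, on the vertical turning axis, 63 mm above the bench. Bar 42 x 14 mm, from 42 to 79 mm above the bench, on a round skirt 48 mm wide. x axis along the bar, y across it, z up; turns with the knob. The knob stands in the middle of a grey box 144 x 144 mm, 35 mm high, fixed, turned up to 18 degrees. The specimen tray lies in front of it.
- batch_dial (a joint): Angle of that knob, rad, growing clockwise from above; 0.628 a number: 0 at number 0, 7 at 4.398, stop at 5.655. Starts 0.45 to 1.4 short of 7. Light friction (0.06 N m), no clicks, stays where left. A white disc turns with it; its black numbers 0 to 9 pass under a 26 x 24 mm window in the box's top, 46 mm from the axis on the robot's side, and read upright from the robot.
- spare_dial_pointer (a point): On the other dial, of the same build but with no specimen tray in front of it, not to be turned: the top of its grip bar at the end with the white line, 20 mm from that dial's axis and 79 mm above the bench.
- specimen_tray: Shallow white open tray, 90 x 150 mm and 14 mm high, loose, holding three round specimens 30 mm wide and 15 mm high. It lies in front of the dial to set, its long side along that dial's front and about 9 mm from it. Origin: centre of its underside; y along the 150 mm side. Not to be moved.

How it is judged:
By the outcome, as a careful person would: the job done as asked, in the order asked, and still so for the second after the job is handed in, with the robot touching nothing.
It also fails if it takes over 32 s, if anything falls off the work surface, if the arm or the gripper's body presses on something with over 40 N, if the wrist force passes 120 N, or if a joint passes its speed limit or range.

## Working session

There is one attempt and no reset: what is moved stays moved. The work goes in short steps, each a Python script; the robot and the scene stay as the last script left them, time stands still between calls to the robot, and variables do not carry over. Pictures are saved under pics/ and viewed, at most 10 in all, crops included, and the job is handed in when it is done.

```bash
mkdir -p pics; python3 - <<'E'
from cell import ctrl,telemetry,optics
import cv2,numpy as np
for n in ("scene","top"):
    d=optics.read_camera(n); cv2.imwrite(f"pics/{n}0.png",d["pixels"][:,:,::-1])
    print(n,d["fovy"],d["cx"],d["cy"],np.round(d["R"],3).tolist(),np.round(d["t"],3))
print(telemetry.get_state()["time_s"])
E
```

```text
scene 50.42161937026201 324.4584102938554 232.70598737634842 [[-0.794, -0.607, 0.026], [-0.298, 0.352, -0.887], [0.529, -0.713, -0.46]] [0.41  0.217 0.642]
top 53.20715414843568 314.66268176417157 244.64133871970066 [[0.022, -0.999, 0.029], [-0.998, -0.024, -0.062], [0.063, -0.027, -0.998]] [-0.026  0.526  0.979]
0.1
```

View pics/top0.png

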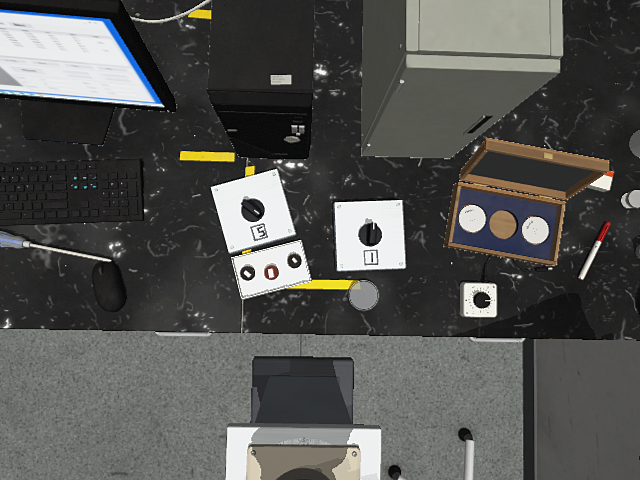

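View pics/scene0.png

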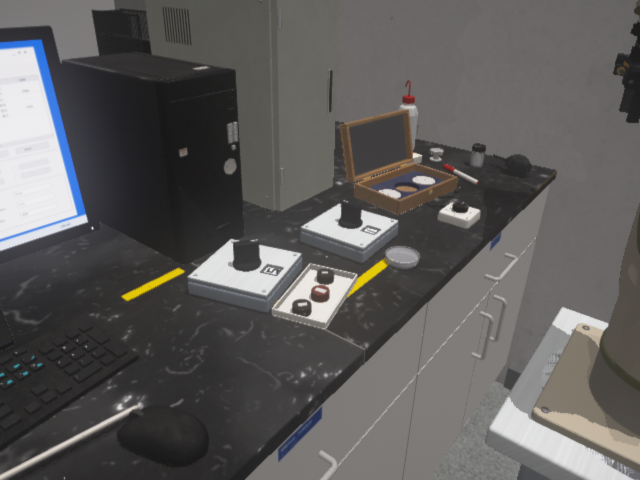

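The top view shows the batch dial (tray in front) with its knob at about (253,210) and a number like 5 in the window at (260,232). The spare dial is at (370,234), reading 1, and the tray is at (272,268). A tall PC tower stands behind the batch dial, with its front bottom edge near row 157.

```bash
cat > h.py <<'E'
import cv2,numpy as np
from scipy.spatial.transform import Rotation as Ro
def ray(d,u,v,z):
    f=240/np.tan(np.radians(d["fovy"]/2)); R=np.array(d["R"]);t=np.array(d["t"])
    r=R.T@np.array([(u-d["cx"])/f,(v-d["cy"])/f,1]); c=-R.T@t
    return c+r*(z-c[2])/r[2]
def quat(a): # tool down, closing axis y at world angle a
    y=np.array([np.cos(a),np.sin(a),0]); z=np.array([0,0,-1.]); x=np.cross(y,z)
    return np.roll(Ro.from_matrix(np.c_[x,y,z]).as_quat(),1)
E
python3 - <<'E'
from h import *
from cell import ctrl,telemetry,optics
d=optics.read_camera("top"); im=d["pixels"]
m=(im.min(2)>190).astype(np.uint8)
for c in cv2.findContours(m,cv2.RETR_EXTERNAL,cv2.CHAIN_APPROX_NONE)[0]:
    if cv2.contourArea(c)<2500: continue
    (u,v),s,a=cv2.minAreaRect(c)
    if not(200<u<420 and 160<v<310): continue
    P=np.array([ray(d,*p,0.035 if v<245 else .014) for p in cv2.boxPoints(((u,v),s,a))])
    print("rect",u,v,s,a,"centre",P.mean(0).round(4),"sides",np.linalg.norm(np.diff(P,axis=0),axis=1).round(3),P[:,:2].round(3).tolist())
for p in((253,210),(370,234)): print(ray(d,*p,.079).round(4))
print("tower front",[ray(d,*p,0).round(3) for p in((210,147),(305,158))], "cab",ray(d,365,155,0).round(3))
c=cv2.resize(im[165:305,200:420],None,fx=3.6,fy=3.6,interpolation=cv2.INTER_CUBIC)
cv2.imwrite("pics/crop.png",c[:,:,::-1])
E
```

```text
rect 270.6310119628906 267.8819580078125 (40.622947692871094, 71.45564270019531) 75.73548889160156 centre [0.4762 0.0761 0.014 ] sides [0.148 0.084 0.147] [[0.497, 0.159], [0.537, 0.016], [0.455, -0.006], [0.416, 0.136]]
rect 369.41632080078125 234.8660125732422 (68.3788070678711, 67.92818450927734) 87.75425720214844 centre [ 0.5482 -0.1253  0.035 ] sides [0.14  0.141 0.139] [[0.614, -0.051], [0.623, -0.192], [0.482, -0.199], [0.474, -0.06]]
rect 252.6167449951172 210.2484130859375 (68.13763427734375, 68.97996520996094) 74.2913589477539 centre [0.5928 0.1147 0.035 ] sides [0.141 0.141 0.14 ] [[0.638, 0.203], [0.681, 0.068], [0.547, 0.027], [0.505, 0.161]]
[0.5872 0.1095 0.079 ]
[ 0.5458 -0.12    0.079 ]
tower front [array([0.73 , 0.213, 0.   ]), array([0.712, 0.01 , 0.   ])] cab [ 0.722 -0.118  0.   ]
```

View pics/crop.png

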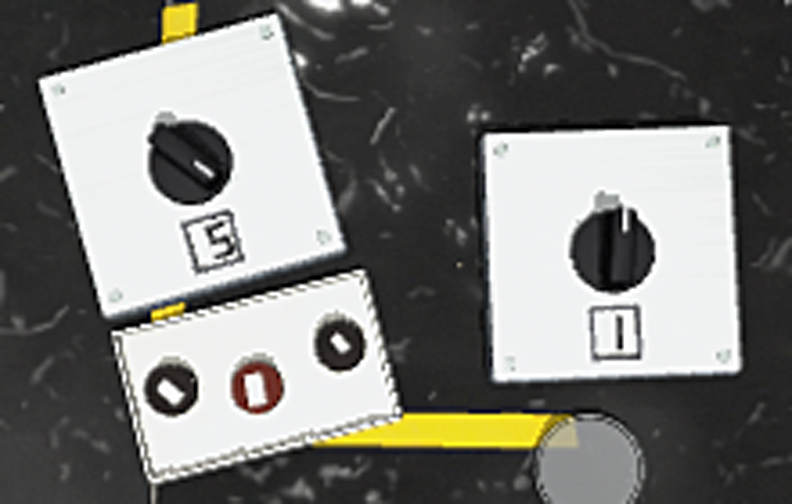

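The crop shows the batch dial reading 5, slightly right of the window's middle, with the white line on its bar pointing down and to the right. The spare reads 1 with its line pointing up, so the batch dial needs roughly 1.3 rad clockwise. Both rectangles measure about 141 mm, which matches the given box size.

```bash
python3 - <<'E'
from h import *
from cell import ctrl,telemetry,optics
q0=telemetry.get_state()["qpos"]
for a in (-37,143,-112,68):
    for z in(.3,.05):
        q=ctrl.inverse_kinematics([.59,.113,z],quat(np.radians(a))); print(a,z,None if q is None else np.round(q,2))
E
```

```text
-37 0.3 [ 0.52  0.44 -1.09  1.36  0.39  1.57 -1.17]
-37 0.05 [ 0.51  0.67 -1.03  1.67  0.62  1.16 -1.34]
143 0.3 [ 0.59  0.51 -1.24  1.36  0.48  1.6   1.91]
143 0.05 [ 0.62  0.83 -1.25  1.66  0.82  1.27  1.69]
-112 0.3 [ 0.48  0.41 -1.01  1.36  0.34  1.55 -2.45]
-112 0.05 [ 0.34  0.56 -0.78  1.68  0.43  1.09 -2.52]
68 0.3 [ 0.5   0.43 -1.06  1.36  0.37  1.56  0.67]
68 0.05 [ 0.52  0.69 -1.05  1.67  0.64  1.17  0.49]
```

```bash
python3 - <<'E'
from h import *
from cell import ctrl,telemetry,optics
ctrl.goto([.59,.113,.28],quat(np.radians(143)))
set_g=None
from cell import set_gripper
set_gripper(.55,20)
d=optics.read_camera("wrist"); cv2.imwrite("pics/w1.png",d["pixels"][:,:,::-1])
s=telemetry.get_state(); print(s["time_s"],s["position"],np.round(s["qpos"],2))
import pickle; pickle.dump(d,open("w1.pkl","wb"))
E
```

```text
4.0083 [0.59002626 0.11298597 0.27999133] [ 0.6   0.53 -1.24  1.39  0.49  1.56  1.9 ]
```

View pics/w1.png

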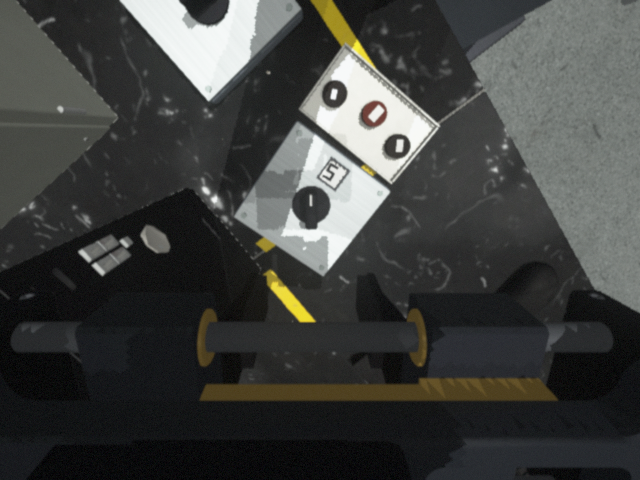

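The wrist view has the batch knob at (311,206), with the bar almost along the image column, so the gripper is already nearly aligned. The 5 is at (333,173).

```bash
python3 - <<'E'
from h import *
import pickle
d=pickle.load(open("w1.pkl","rb")); im=d["pixels"]
c=cv2.resize(im[145:245,260:380],None,fx=6,fy=6,interpolation=cv2.INTER_CUBIC)
cv2.imwrite("pics/w1c.png",c[:,:,::-1])
for n,p,z in(("c1",(297,122),.035),("c2",(388,192),.035),("c3",(323,274),.035),("win",(333,173),.035),("bar a",(311,192),.079),("bar b",(312,228),.079)): print(n,ray(d,*p,z).round(4))
E
```

```text
c1 [0.5481 0.0287 0.035 ]
c2 [0.5086 0.1608 0.035 ]
c3 [0.6378 0.201  0.035 ]
win [0.5491 0.1012 0.035 ]
bar a [0.5796 0.0976 0.079 ]
bar b [0.6035 0.1311 0.079 ]
```

View pics/w1c.png

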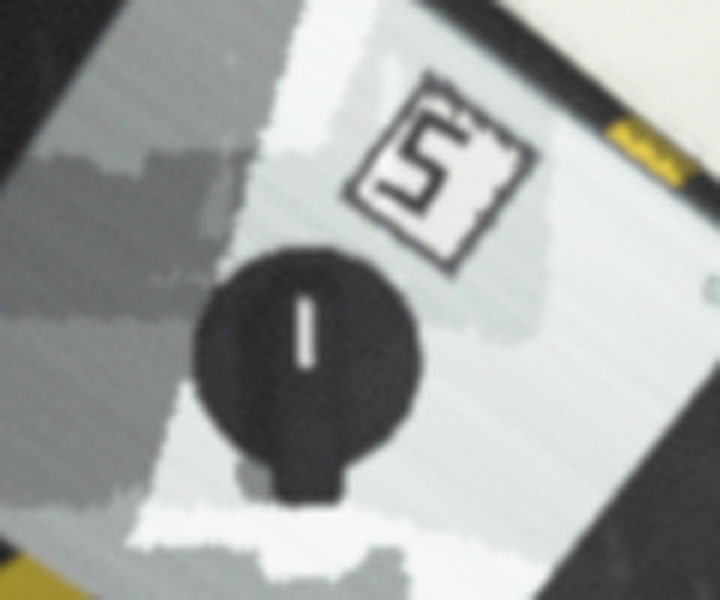

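Box axis is (0.593, 0.115), yaw 17°, bar at 54.5°. The 5 sits about 4 mm right of the window's middle, so the turn is about 1.34 rad clockwise.

```bash
python3 - <<'E'
from h import *
from cell import ctrl,telemetry,optics,set_gripper
a=np.radians(144.5); P=[.592,.1147]
st=lambda n:print(n,{k:np.round(telemetry.get_state()[k],3).tolist() for k in("time_s","position","force","ft_torque","width","grip_force")})
ctrl.move_linear(P+[.15],quat(a),max_speed=.15)
print(ctrl.move_linear(P+[.049],max_speed=.08,until_force=8)); st("down")
set_gripper(0.,15); st("grip")
ctrl.move_linear(P+[.049],quat(a-.335)); st("r1")
E
```

```text
False
down {'time_s': 6.442, 'position': [0.592, 0.115, 0.05], 'force': [0.426, 0.244, -0.348], 'ft_torque': [0.151, -0.05, 0.006], 'width': 0.55, 'grip_force': 0.0}
grip {'time_s': 7.117, 'position': [0.592, 0.114, 0.049], 'force': [1.52, -0.458, -0.08], 'ft_torque': [0.007, -0.493, -0.059], 'width': 0.158, 'grip_force': 15.0}
r1 {'time_s': 7.6, 'position': [0.592, 0.115, 0.049], 'force': [0.781, 0.442, 0.122], 'ft_torque': [0.18, -0.228, -0.071], 'width': 0.164, 'grip_force': 15.0}
```

```bash
python3 - <<'E'
from h import *
from cell import ctrl,telemetry,optics,set_gripper
import pickle
a=np.radians(144.5); P=[.592,.1147]
st=lambda n:print(n,{k:np.round(telemetry.get_state()[k],3).tolist() for k in("time_s","position","force","ft_torque","width","grip_force")})
for r in(.67,1.0,1.34): ctrl.move_linear(P+[.049],quat(a-r))
ctrl.sleep(.2); st("turned")
set_gripper(.55); ctrl.move_linear(P+[.13],max_speed=.12); ctrl.move_linear(P+[.22]); st("up")
d=optics.read_camera("wrist"); pickle.dump(d,open("w2.pkl","wb")); t=optics.read_camera("top")
cv2.imwrite("pics/w2.png",d["pixels"][:,:,::-1])
E
```

```text
turned {'time_s': 9.258, 'position': [0.592, 0.116, 0.049], 'force': [0.822, 6.467, -0.925], 'ft_torque': [1.574, -0.204, -0.016], 'width': 0.159, 'grip_force': 15.0}
up {'time_s': 11.692, 'position': [0.592, 0.114, 0.219], 'force': [-0.509, -0.638, -0.438], 'ft_torque': [0.05, -0.096, 0.005], 'width': 0.545, 'grip_force': 0.0}
```

View pics/w2.png

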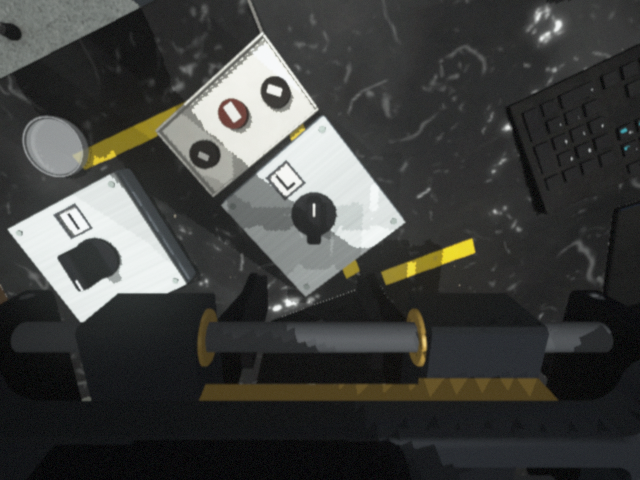

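The window at (286,180) now shows a 7. I'll measure how well it is centred by casting rays to the window frame and the digit.

```bash
python3 - <<'E'
from h import *
import pickle
d=pickle.load(open("w2.pkl","rb"))
x0,y0=261,155
c=cv2.resize(d["pixels"][y0:y0+52,x0:x0+52],None,fx=10,fy=10,interpolation=cv2.INTER_CUBIC)
g=cv2.cvtColor(c,cv2.COLOR_RGB2GRAY); m=(g<110).astype(np.uint8)
cs,h=cv2.findContours(m,cv2.RETR_TREE,cv2.CHAIN_APPROX_NONE)
A=np.radians(17); r=np.array([np.sin(A),-np.cos(A)]); up=np.array([np.cos(A),np.sin(A)])
for i,k in enumerate(cs):
    if cv2.contourArea(k)<800: continue
    P=np.array([ray(d,x0+(p[0]+.5)/10-.5,y0+(p[1]+.5)/10-.5,.035)[:2] for p in k[:,0]])-[.593,.1148]
    R=P@r*1e3; U=P@up*1e3
    print(i,h[0][i],"right %.1f..%.1f mid %.2f  up %.1f..%.1f"%(R.min(),R.max(),(R.min()+R.max())/2,U.min(),U.max()))
cv2.imwrite("pics/w2c.png",c[:,:,::-1])
E
```

```text
0 [ 1 -1 -1 -1] right -14.2..12.1 mid -1.04  up -22.0..-6.1
5 [ 6  4 -1 -1] right -5.5..4.7 mid -0.38  up -54.2..-36.2
6 [ 7  5 -1 -1] right 2.4..14.4 mid 8.39  up -59.6..-29.3
12 [-1 11 -1 -1] right -9.8..10.8 mid 0.53  up -78.5..-70.3
```

View pics/w2c.png

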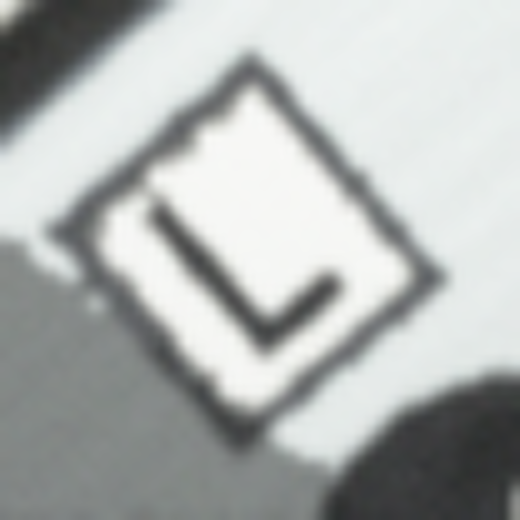

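The 7 is centred to about 0.4 mm, less than 0.01 rad, and its stem is parallel to the frame. The spare dial still shows 1, and the gripper is clear of everything.

```bash
python3 -c "
from cell import ctrl
print(ctrl.close_job())"
```

```text
the job is handed in; nothing more can be done
None
```

The batch dial now shows 7, centred in its window to about 0.4 mm, and the knob is released; the spare dial still reads 1, nothing touched the tray, and the job was handed in at about 12 s of the 32 s allowed.

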